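# Check the glued bowl with the thermometer, then stack it

### The job

Check whether the glue under the blue patch inside the terracotta bowl has cooled: take the infrared thermometer from its wooden rest, point its lens squarely at the middle of the patch from about 9 cm away and hold it still there for two seconds, without touching the bowl. Then lay the thermometer back in both notches of its rest the way it lay, and nest the bowl upright and gently, fully home, on the stack of bowls. Leave the stack and everything else where they stand.

Things in the scene. Friction and masses are not known exactly. Their poses are not given: they have to be found in the camera images.
- thermometer: yellow/black infrared thermometer, 0.2 kg: straight handle 120 long (x), 30 wide (y), 26 high (z), lying level on the rest, screen on top at the rear; at its front (+x) end a black round head, 26 in diameter, bent 45 degrees downwards. Origin: centre of the handle's underside; x along the handle towards the head, z up. Centre of mass about 12 ahead of the origin
- nose (a point): lens at the tip of the thermometer's head, 101 ahead (x) of the thermometer's origin and 26 below it; z is the line of sight, out of the lens (forwards and 45 degrees down when the handle is level), y across the handle
- rest: wooden rest fixed to the table: base 150 x 80 x 12, two notched cradles 12 thick, 40 either side of the middle along x (68 clear between them). Their floors, 48 above the table, carry the handle; flaring cheeks, tops 66 up, leave 38 at the bottom, 48 at the top. Origin: underside centre; x towards the thermometer's head. The thermometer's origin belongs 48 above this one
- bowl: loose terracotta bowl, blue patch inside, 0.3 kg, 52 high: upright collar from 30 to 52 above the underside, outer diameter 130, inner 114 (wall 8, can be pinched from above); below it a cone from outer diameter 108 down to 52 at the foot; inside floor 8 up. Origin: centre of the underside; z up; x from the axis towards the patch
- patch (a point): middle of the face of the round blue patch, 26 in diameter, on the bowl's sloping inner wall: 34 from the bowl's axis on its +x side, 21 above its underside; z is square to the patch, inwards and up (43 degrees above level), y level along the wall
- stack: two terracotta bowls of the bowl's shape, already nested (one body), 74 high, 130 across. Origin: centre of the underside, on the table. Each nested bowl's collar sits on the rim of the one below, 22 higher; a third bowl's underside comes 44 above the stack's origin, with about 3 of side play
- stack_rim (a point): centre of the stack's mouth, 74 above the stack's underside
- tape: bystander: roll of pale tape lying flat, 60 in diameter, 24 high; origin underside centre
- cups: bystander: nested white paper cups, 69 in diameter, 96 high; origin underside centre
- paint_bottle: bystander: green paint bottle, 56 in diameter, 150 high; origin underside centre
- brush_jar: bystander: white jar with three brushes, 68 in diameter, jar 95 high, brushes up to 187; origin underside centre
- dish: bystander: small white dish of beads, 72 in diameter, 20 high; origin underside centre
- tub: bystander: white tub with orange lid, 70 in diameter, 62 high; origin underside centre
- glue_gun: bystander: orange glue gun lying on its side, about 190 long (y, nozzle to +y) and 130 wide (x, grip to +x) by 32 high; origin under the middle of its barrel
Not all that is in view belongs to the job. Leave any green or purple look-alike of the bowl alone.

How it is judged:
By the outcome, as a careful person would: the job done as asked, in the order asked, and still so for the second after the job is handed in, with the robot touching nothing.
It also fails if it takes over 67 s, if anything falls off the work surface, if the arm or the gripper's body presses on something with over 40 N, if the wrist force passes 120 N, or if a joint passes its speed limit or range.

### The arm

A 7-joint arm with a two-finger parallel gripper is mounted at the origin on the work surface. World frame = base frame: x ahead of the robot, y to its left, z up, the work surface at z = 0. Lengths are in m, angles in rad, forces in N, time in s.
With the tool pointing down it reaches from about 0.425 to 0.925 m from the base axis. Payload 6.8 kg.
Tool frame: the origin (TCP) lies on the mounting face of the last link; the fingertips stand 173 mm ahead of it and the grasp point (between the pads) lies 155 mm ahead of it; z points along the fingers, y is the line along which they close (so a half turn about z gives the same grasp; the last joint's range is limited). The gripper opens to 85 mm and grips with 20 to 120 N. Pads are 22 mm wide; open, the fingers measure 114 mm over their backs; the gripper's body (76 mm by 85 mm) begins 54 mm behind the grasp point. The pads swing forward as they close: fully open they stand 13 mm farther back than shut.
Start: joints at [1.135, 0.477, 0.022, 1.555, -0.011, 1.109, -0.083], TCP at [0.217, -0.639, 0.405] pointing down, gripper open.
Joint ranges: [-2.96, 2.96], [-0.34, 2.1], [-1.41, 1.46], [0.24, 2.44], [-1.37, 4.51], [0.17, 1.92], [-2.96, 2.96]. Speed limits (rad/s): [2.39, 2.39, 3.14, 3.14, 3.14, 3.14, 3.14].

### API

Orientations are given as a rotation vector (axis times angle).
In Python, from bench import r gives the robot as it stands.
- The arm moves only by the tool carry_out, never from a script. Its argument "moves" is a list of rows, each a list of 5 numbers: the shift along the tool's x, y, z in m, then the turn about the tool's z in rad, then the finger opening in m, from 0 to 0.0854. In form: [[dx, dy, dz, roll, claw], ...]. A call has exactly 8 rows; each row is the pose to reach, as a shift and turn from the pose commanded when the call began, along the tool's axes at that moment; what a row does not reach only later rows make up. A row lasts 1/10 s, in which the tool goes at most 50 mm and 8.59 degrees, less where a joint would pass 70% of its speed; a pose out of reach is approached as far as the arm can. A call with a gripper value outside its range is refused whole. The fingers move at their own pace and stop on an object; "force" is the grip in N (left out, the last holds). Time passes only in rows, so rows that repeat a pose let the fingers close, or fill a call up. It gives the time, the measured TCP pose, the force, the opening and the grip force at its end, in the units of the state.
- r.get_obs(): the state, without advancing time (a new reading comes with each control period).
- r.grab_frame(name): name is "scene" or "side" or "wrist"; returns the picture (420x560x3 uint8, red, green, blue); there is no depth.
- r.calibration(name): a dict with "fx", "fy", "cx", "cy" (pixels), "rvec" (rotation vector, rad) and "tvec" (3), from world to camera coordinates, as OpenCV has them. Camera axes: x right, y down, z forward; pixel columns grow to the right and rows downward; lengths in m; the calibration is good to about 2 mm. A picture is of the moment at which its call begins: read the wrist's pose just before it. calibration takes no time and is no camera call; for the wrist camera it gives the pose at the moment of the call.
- r.hand_in(): hands the job in; it is judged then, once.
The state is a dict: "clock": time; "joints": joint angles; "qvel": joint speeds; "tau": joint torques, N m; "tcp_pos": TCP position; "orientation": TCP orientation; "contact_force": force on the tool from outside, world axes, zero at the start; "moment": the same for the moment, N m; "grip_width": finger opening in m; "gripper_force": force on a finger pad.
Only numpy, scipy, OpenCV 4.12 (cv2) and the standard library are available. Lean on these libraries where they do the work, as an engineer would, in place of code of your own. Each camera call takes 0.05 s, during which the arm holds its last target. There are 200 camera calls.

## Working session

There is one attempt and no reset: what is moved stays moved. The work goes in short steps, Python scripts to look and compute and a tool call to move; the robot and the scene stay as the last step left them, time stands still between calls to the robot, and variables do not carry over. Pictures are saved under pics/ and viewed, at most 10 in all, crops included, and the job is handed in when it is done.

Besides the shell and the picture viewer there is one more tool, called after ">>>" as name(argument=value, ...), one argument or row to a line, values as JSON. carry_out: Moves the arm, as the interface text tells. Its arguments: {"type":"object","properties":{"moves":{"type":"array","items":{"type":"array","items":{"type":"number"}}},"force":{"type":"number"}},"required":["moves"]}

```bash
mkdir -p pics; ls; python3 - <<'E'
from bench import r
import cv2,numpy as np
o=r.get_obs();print(o['clock'],o['tcp_pos'],o['orientation'],o['grip_width'])
ims=[]
for n in ['scene','side','wrist']:
    im=r.grab_frame(n);cv2.imwrite(f'pics/{n}0.png',im[:,:,::-1]);c=r.calibration(n);print(n,c)
E
```

```text
pics
0.0 [ 0.21725971 -0.63878613  0.40371825] [-3.09770090e+00 -5.12344207e-01  6.40667285e-04] 0.0856342638494485
scene {'fx': 447.22199218626264, 'fy': 447.22199218626264, 'cx': 277.761361804928, 'cy': 212.24893438125264, 'rvec': array([ 1.98096612,  1.32388487, -0.56901601]), 'tvec': array([-0.22963182, -0.24493284,  1.53186929])}
side {'fx': 509.96433558191546, 'fy': 509.96433558191546, 'cx': 280.89472363346374, 'cy': 221.8569351760232, 'rvec': array([ 0.17284073, -2.76611591,  1.4163688 ]), 'tvec': array([0.48684772, 0.08839478, 1.37891592])}
wrist {'fx': 305.0644997927291, 'fy': 305.0644997927291, 'cx': 277.63083407925586, 'cy': 211.85741434344135, 'rvec': array([-2.34295287,  1.67745827,  0.26036614]), 'tvec': array([-0.67460212, -0.03859412,  0.37985775])}
```

View pics/scene0.png

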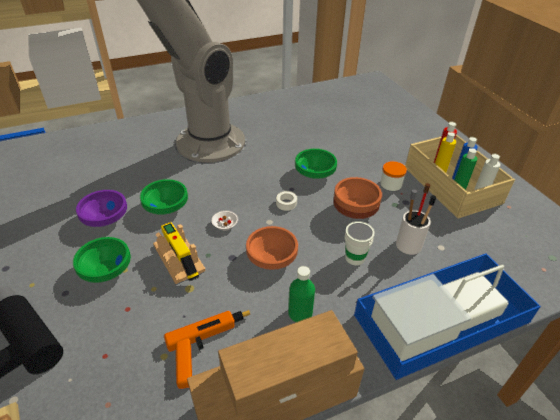

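View pics/side0.png

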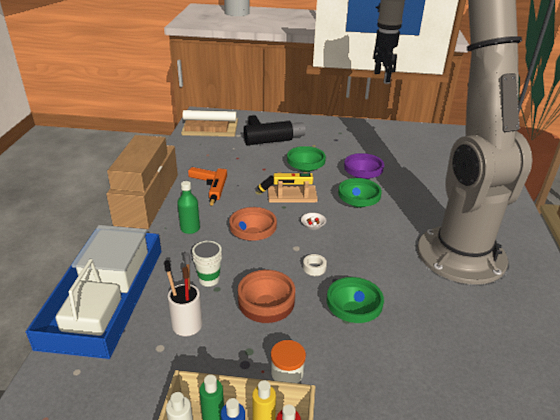

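The scene view shows the loose terracotta bowl at (272,247), the taller stack at (357,197) and the thermometer on its rest at (180,247). In the side view they are at (252,222), (266,295) and (290,185). The blue patch shows at side (242,226). The green and purple bowls are look-alikes and stay untouched. The terracotta bowl with a single rim and a patch is the one meant, and the taller one without a patch is the stack.

```bash
cat > h.py <<'E'
import numpy as np,cv2
from scipy.spatial.transform import Rotation as R
from scipy.optimize import least_squares
def proj(c,P):
    K=np.array([[c['fx'],0,c['cx']],[0,c['fy'],c['cy']],[0,0,1]])
    return cv2.projectPoints(np.asarray(P,float).reshape(-1,3),c['rvec'],c['tvec'],K,None)[0][:,0]
def tri(obs):  # [(calib,(u,v)),...]
    f=lambda p:np.concatenate([proj(c,p)[0]-np.array(q) for c,q in obs])
    s=least_squares(f,[.6,0,.05]);return s.x,np.abs(s.fun).max()
def onplane(c,q,z):
    s=least_squares(lambda p:proj(c,[p[0],p[1],z])[0]-np.array(q),[.6,0]);return s.x
E
python3 - <<'E'
from bench import r
from h import *
S,D=r.calibration('scene'),r.calibration('side')
for n,a,b in [('bowl rim',(272,245),(253,219)),('stack',(357,194),(266,288)),('therm head tip',(194,276),(262,188)),('therm rear',(170,226),(312,179)),('cups',(359,230),(207,248)),('tape',(287,199),(315,262)),('dish',(225,220),(314,221)),('bottle top',(304,272),(186,186)),('brush',(413,218),(183,292))]:
    p,e=tri([(S,a),(D,b)]);print(n,p.round(3),round(e,1))
print('patch z.021',onplane(D,(242,226),.021))
im1=cv2.imread('pics/side0.png');im0=cv2.imread('pics/scene0.png')
a=cv2.resize(im1[160:250,220:330],None,fx=5,fy=5,interpolation=3)[:, :400+150]
b=cv2.resize(im0[205:295,140:310],None,fx=3.2,fy=3.2,interpolation=3)
H=600;o=np.zeros((600,700,3),np.uint8);a=cv2.resize(im1[165:245,225:325],(375,300),interpolation=3);b=cv2.resize(im0[210:290,145:305],(600,300),interpolation=3)
o[:300,:375]=a;o[300:,:600]=b;cv2.imwrite('pics/crop.png',o)
E
```

```text
bowl rim [ 0.572 -0.01   0.049] 1.0
stack [0.497 0.274 0.066] 0.8
therm head tip [ 0.576 -0.211  0.025] 0.8
therm rear [ 0.424 -0.228  0.06 ] 0.7
cups [0.65  0.187 0.097] 0.2
tape [0.392 0.11  0.017] 0.9
dish [ 0.405 -0.079  0.011] 0.5
bottle top [ 0.751 -0.01   0.14 ] 0.3
brush [0.665 0.337 0.094] 1.0
patch z.021 [ 0.60158647 -0.01451596]
```

View pics/crop.png

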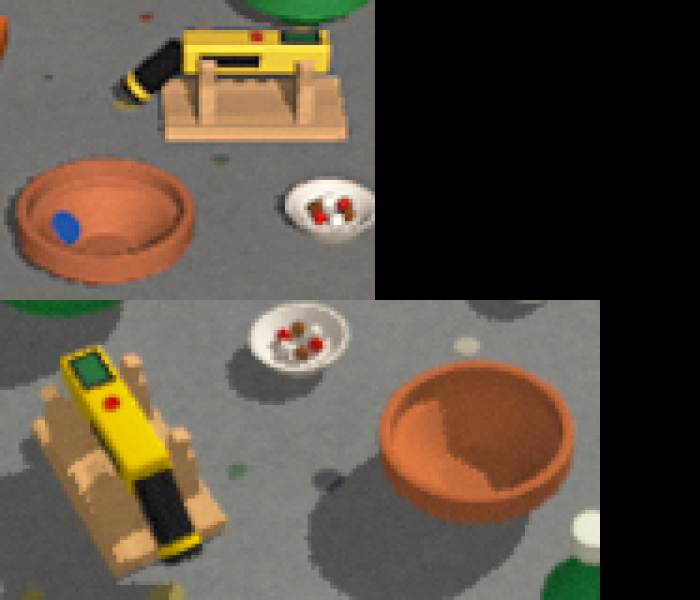

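The crop confirms it. The loose terracotta bowl has its blue patch on the far (+x) side of the inner wall, at side (242,226). The thermometer lies on the rest with its head towards +x. Now moving above it.

>>> carry_out(
  moves=[
    [0.04,-0.03,0,0.03,0.085],
    [0.08,-0.07,0,0.07,0.085],
    [0.13,-0.11,0,0.11,0.085],
    [0.17,-0.14,0,0.15,0.085],
    [0.21,-0.18,0,0.18,0.085],
    [0.25,-0.21,0,0.22,0.085],
    [0.29,-0.25,0,0.22,0.085],
    [0.32,-0.28,0,0.22,0.085],
  ],
)

```text
clock: 0.95
tcp_pos: [0.419, -0.2919, 0.4047]
orientation: [3.137, 0.169, 0.0]
contact_force: [1.1, -0.3, -1.1]
grip_width: 0.085
gripper_force: 0.0
```

```bash
cat > look.py <<'E'
import sys,pickle
from bench import r
from h import *
o=r.get_obs();c=r.calibration('wrist');im=r.grab_frame('wrist')
n=sys.argv[1];cv2.imwrite(f'pics/{n}.png',im[:,:,::-1]);pickle.dump((o,c),open(f'pics/{n}.pkl','wb'))
M=R.from_rotvec(o['orientation']).as_matrix()
print('t',o['clock'],'tcp',o['tcp_pos'].round(4),'yaw',np.arctan2(M[1,0],M[0,0]).round(4),'z',M[:,2].round(4),'w',o['grip_width'],'F',np.round(o['contact_force'],1))
print('cam',(-cv2.Rodrigues(c['rvec'])[0].T@c['tvec']).round(3))
E
python3 look.py w1
```

```text
t 0.95 tcp [ 0.419  -0.2919  0.4047] yaw 0.1078 z [ 1.e-04 -2.e-04 -1.e+00] w 0.08496420961752801 F [ 1.1 -0.3 -1.1]
cam [ 0.497 -0.284  0.374]
```

View pics/w1.png

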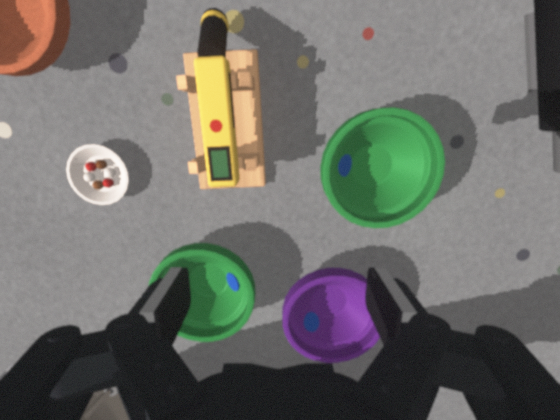

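The wrist view shows the yellow handle from (197,59)/(229,57) at the front to (207,187)/(236,185) at the rear, on the rest. The bowl is at the upper left edge. I'll take a second view between the two.

>>> carry_out(
  moves=[
    [0.01,-0.03,0,0,0.085],
    [0.02,-0.06,0,0,0.085],
    [0.03,-0.09,0,0,0.085],
    [0.04,-0.12,0,0,0.085],
    [0.05,-0.15,0,0,0.085],
    [0.05,-0.16,0,0,0.085],
    [0.05,-0.16,0,0,0.085],
    [0.05,-0.16,0,0,0.085],
  ],
)

```text
clock: 1.8
tcp_pos: [0.4506, -0.1307, 0.4046]
orientation: [3.137, 0.167, -0.001]
contact_force: [0.4, -0.2, -0.6]
grip_width: 0.0853
gripper_force: 0.0
```

```bash
python3 look.py w2
```

```text
t 1.8 tcp [ 0.4506 -0.1307  0.4046] yaw 0.1067 z [-3.e-04 -6.e-04 -1.e+00] w 0.08525740939142938 F [ 0.4 -0.2 -0.6]
cam [ 0.528 -0.122  0.374]
```

View pics/w2.png

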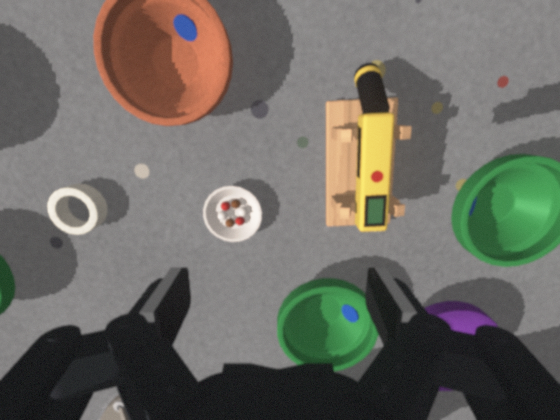

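The second view shows the handle at about (375,172), the red button at (377,176) and the lens ring at (369,72). The bowl rim is centred at about (163,52), with the patch at (186,27). Next I'll fit the models to colour masks.

```bash
cat > fit.py <<'E'
from h import *
from scipy.optimize import minimize
def hue(im,lo,hi,s=90,v=40): return cv2.inRange(cv2.cvtColor(im,cv2.COLOR_BGR2HSV),(lo,s,v),(hi,255,255))
def hullmask(m,near):  # convex hull of the blob(s) containing/near point
    n,l,st,ce=cv2.connectedComponentsWithStats(cv2.morphologyEx(m,cv2.MORPH_CLOSE,np.ones((5,5))))
    k=1+np.argmin([np.hypot(*(c-near))-np.sqrt(s[4]) if s[4]>60 else 1e9 for c,s in zip(ce[1:],st[1:])])
    p=np.argwhere(l==k)[:,::-1].astype(np.int32);o=np.zeros(m.shape,np.uint8);cv2.fillConvexPoly(o,cv2.convexHull(p),1);return o
def draw(c,P):
    o=np.zeros((420,560),np.uint8);h=cv2.convexHull(proj(c,P).astype(np.float32))
    cv2.fillConvexPoly(o,np.round(h*16).astype(np.int32),1,cv2.LINE_8,4);return o
def fit(model,views,p0,step):
    def cost(p):
        s=0
        for c,m in views:
            a=draw(c,model(p));s+=np.sum(a!=m)/np.sum(m)
        return s
    sim=np.vstack([p0]+[np.array(p0)+np.eye(len(p0))[i]*step[i] for i in range(len(p0))])
    q=minimize(cost,p0,method='Nelder-Mead',options=dict(initial_simplex=sim,xatol=1e-4,fatol=1e-5,maxiter=600))
    return q.x,q.fun/len(views)
th=np.linspace(0,2*np.pi,60)
ring=lambda r,z:np.c_[r*np.cos(th),r*np.sin(th),0*th+z]
def bowlm(p,H=.052): return np.vstack([ring(.065,H),ring(.065,.030),ring(.026,0)])+np.array(p)
def stackm(p): return np.vstack([ring(.065,.074),ring(.065,.030),ring(.026,0)])+np.array(p)
def box(p):
    L=np.array([[a,b,z] for a in(-.06,.06) for b in(-.015,.015) for z in(0,.026)])
    return R.from_euler('z',p[3]).apply(L)+np.array(p[:3])
E
python3 - <<'E'
from bench import r
from fit import *
import pickle
V={n:(r.calibration(n),cv2.imread(f'pics/{n}0.png')) for n in('scene','side')}
for n in('w1','w2'): V[n]=(pickle.load(open(f'pics/{n}.pkl','rb'))[1],cv2.imread(f'pics/{n}.png'))
def mk(sel,f): return [(V[n][0],hullmask(f(V[n][1]),q)) for n,q in sel.items()]
yel=lambda im:hue(im,20,34,150,90)
ter=lambda im:hue(im,4,14,120,50)|cv2.inRange(im,(0,0,0),(0,0,0))
for sel in ({'w1':(216,126),'w2':(377,176)},{'w1':(216,126),'w2':(377,176),'scene':(178,240),'side':(294,182)}):
    vs=mk(sel,yel);print([m.sum() for _,m in vs],fit(box,vs,[.485,-.22,.048,.11],[.01,.01,.01,.05]))
for sel in ({'w2':(163,52)},{'w2':(163,52),'scene':(272,247),'side':(252,222)},{'scene':(272,247),'side':(252,222)}):
    vs=mk(sel,ter);print('bowl',[m.sum() for _,m in vs],fit(bowlm,vs,[.572,-.01,0],[.01,.01,.005]))
vs=mk({'scene':(357,197),'side':(266,295)},ter);print('stack',[m.sum() for _,m in vs],fit(stackm,vs,[.497,.274,0],[.01,.01,.005]))
ob=[]
for n,q in (('w2',(186,27)),('side',(242,226))):
    m=hue(V[n][1],105,128,130,60);k,l,st,ce=cv2.connectedComponentsWithStats(m);i=1+np.argmin(np.hypot(*(ce[1:]-q).T));ob.append((V[n][0],ce[i]));print(n,ce[i],st[i,4])
print('patch',tri(ob))
for nm,f in(('btn',lambda im:hue(im,0,5,150,80)|hue(im,174,180,150,80)),('screen',lambda im:hue(im,50,90,80,30))):
    ob=[]
    for n,q in (('w1',(216,126) if nm=='btn' else (220,163)),('w2',(377,176) if nm=='btn' else (375,211))):
        k,l,st,ce=cv2.connectedComponentsWithStats(f(V[n][1]));i=1+np.argmin(np.hypot(*(ce[1:]-q).T)+100*(st[1:,4]<15));ob.append((V[n][0],ce[i]))
    print(nm,tri(ob))
E
```

```text
[np.uint64(3355), np.uint64(3423)] (array([ 0.48369311, -0.22968783,  0.03247813,  0.18281165]), np.float64(0.2709786040169224))
[np.uint64(3355), np.uint64(3423), np.uint64(609), np.uint64(466)] (array([ 0.48184238, -0.22801642,  0.04443963,  0.14265035]), np.float64(0.23602197625090895))
bowl [np.uint64(14447)] (array([ 0.57188539, -0.00411124, -0.00831303]), np.float64(0.005675918875891189))
bowl [np.uint64(14447), np.uint64(1840), np.uint64(65897)] (array([ 0.57092792, -0.00622945, -0.00401796]), np.float64(0.3655633454858493))
bowl [np.uint64(1840), np.uint64(65897)] (array([ 0.55422694, -0.00104503, -0.02112232]), np.float64(0.5171899030832703))
stack [np.uint64(1648), np.uint64(2557)] (array([ 0.49487012,  0.27788839, -0.00063664]), np.float64(0.055341965326478615))
w2 [185.01101928  27.22865014] 363
side [242.34146341 225.19512195] 41
patch (array([ 0.60293636, -0.01974211,  0.02027649]), np.float64(0.4884609022806785))
btn (array([ 0.48133008, -0.22647489,  0.07483944]), np.float64(0.022432235300868797))
screen (array([ 0.44592272, -0.23202483,  0.07550826]), np.float64(0.21184023377801964))
```

```bash
cat > m2.py <<'E'
from bench import r
from fit import *
import pickle
V={n:(r.calibration(n),cv2.imread(f'pics/{n}0.png')) for n in('scene','side')}
for n in('w1','w2'): V[n]=(pickle.load(open(f'pics/{n}.pkl','rb'))[1],cv2.imread(f'pics/{n}.png'))
def roi(m,b): o=np.zeros_like(m);o[b[1]:b[3],b[0]:b[2]]=m[b[1]:b[3],b[0]:b[2]];return o
# yellow: fit rectangle of top using row-wise extents
for n,b in(('w1',(185,40,250,195)),('w2',(345,105,400,240))):
    hsv=cv2.cvtColor(V[n][1],cv2.COLOR_BGR2HSV)
    for p in ((220,90),(203,90),(190,82),(255,100)) if n=='w1' else ((380,130),(361,200),(345,132),(330,150)): print(n,p,hsv[p[1],p[0]])
    m=roi(hue(V[n][1],22,36,120,60),b)
    for y in range(b[1],b[3],14):
        x=np.where(m[y])[0]; print(y,(x.min(),x.max(),len(x)) if len(x) else None,end=' ')
    print()
ter=lambda im:hue(im,3,13,100,30)
vs=[(V['w2'][0],hullmask(ter(V['w2'][1]),(163,52)))]
for n,b in(('scene',(240,222,305,272)),('side',(222,200,282,245))):
    m=roi(ter(V[n][1]),b);vs.append((V[n][0],hullmask(m,((b[0]+b[2])/2,(b[1]+b[3])/2))))
print([m.sum() for _,m in vs],[fit(bowlm,v,[.572,-.006,0],[.01,.01,.005]) for v in(vs,vs[1:])])
E
python3 m2.py
```

```text
w1 (220, 90) [ 25 141 248]
w1 (203, 90) [ 25 139 249]
w1 (190, 82) [ 14 105 134]
w1 (255, 100) [ 14 103 166]
40 None 54 None 68 (np.int64(195), np.int64(228), 34) 82 (np.int64(196), np.int64(227), 32) 96 (np.int64(198), np.int64(229), 32) 110 (np.int64(199), np.int64(230), 32) 124 (np.int64(201), np.int64(231), 17) 138 (np.int64(203), np.int64(232), 30) 152 (np.int64(204), np.int64(235), 8) 166 (np.int64(206), np.int64(235), 7) 180 (np.int64(208), np.int64(235), 14) 194 None 
w2 (380, 130) [ 25 148 240]
w2 (361, 200) [ 26 137 249]
w2 (345, 132) [ 18  91 243]
w2 (330, 150) [ 15  99 227]
105 None 119 (np.int64(359), np.int64(393), 35) 133 (np.int64(361), np.int64(392), 32) 147 (np.int64(360), np.int64(390), 31) 161 (np.int64(360), np.int64(389), 30) 175 (np.int64(360), np.int64(388), 15) 189 (np.int64(357), np.int64(387), 31) 203 (np.int64(356), np.int64(386), 10) 217 (np.int64(356), np.int64(385), 9) 231 None 
[np.uint64(14606), np.uint64(1868), np.uint64(1336)] [(array([ 0.57086991, -0.00701715, -0.00130073]), np.float64(0.036606543786856176)), (array([ 0.57159067, -0.00972174, -0.00120887]), np.float64(0.04172944261370193))]
```

```bash
cat >> m2.py <<'E'
def allhull(m):
    o=np.zeros(m.shape,np.uint8);cv2.fillConvexPoly(o,cv2.convexHull(np.argwhere(m)[:,::-1].astype(np.int32)),1);return o
vs=[(V[n][0],allhull(cv2.morphologyEx(roi(hue(V[n][1],22,36,115,60),b),cv2.MORPH_OPEN,np.ones((3,3))))) for n,b in(('w1',(185,45,250,195)),('w2',(345,105,400,240)),('scene',(160,218,200,265)),('side',(272,170,316,190)))]
print([m.sum() for _,m in vs])
for v in(vs[:2],vs): print('th',fit(box,v,[.485,-.225,.048,.13],[.01,.01,.01,.05]))
v=vs[:2];print('z fixed',fit(lambda p:box([p[0],p[1],.048,p[2]]),v,[.485,-.225,.13],[.01,.01,.05]))
E
python3 m2.py|tail -4
```

```text
[np.uint64(4224), np.uint64(3770), np.uint64(521), np.uint64(398)]
th (array([ 0.48152489, -0.22568958,  0.04231427,  0.15272065]), np.float64(0.13424450908287117))
th (array([ 0.48070718, -0.22642433,  0.04549327,  0.15490657]), np.float64(0.2344201652980416))
z fixed (array([ 0.48097473, -0.22496303,  0.18190157]), np.float64(0.16665347942287595))
```

>>> carry_out(
  moves=[
    [0.007,0.024,0.02,-0.05,0.085],
    [0.014,0.049,0.05,-0.05,0.085],
    [0.021,0.073,0.08,-0.05,0.085],
    [0.028,0.097,0.1,-0.05,0.085],
    [0.028,0.097,0.1,-0.05,0.085],
    [0.028,0.097,0.1,-0.05,0.085],
    [0.028,0.097,0.1,-0.05,0.085],
    [0.028,0.097,0.1,-0.05,0.085],
  ],
)

```text
clock: 2.65
tcp_pos: [0.4893, -0.2224, 0.3057]
orientation: [3.131, 0.249, 0.002]
contact_force: [-0.1, -0.2, 0.3]
grip_width: 0.0852
gripper_force: 0.0
```

```bash
python3 look.py w3
```

```text
t 2.65 tcp [ 0.4893 -0.2224  0.3057] yaw 0.1585 z [ 1.5e-03 -4.0e-04 -1.0e+00] w 0.08519002171349818 F [-0.1 -0.2  0.3]
cam [ 0.566 -0.21   0.275]
```

View pics/w3.png

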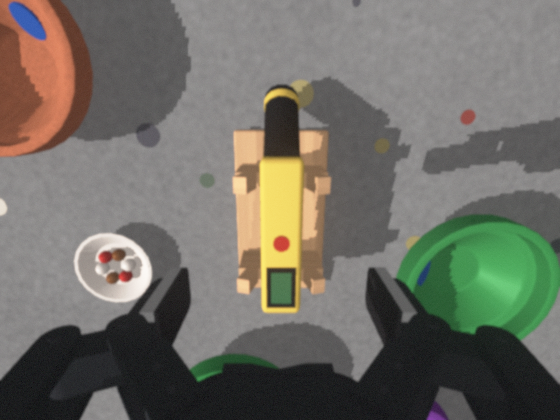

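The handle now lies upright in view, with its front edge at (261–301,158) and its rear edge at (262–300,311). The centreline is u≈281 and the cradles are symmetric about it.

```bash
python3 - <<'E'
from h import *
import pickle
o,c=pickle.load(open('pics/w3.pkl','rb'))
M=R.from_rotvec(o['orientation']).as_matrix()
for n,q,z in(('front',(281,158),.074),('rear',(281,311),.074),('btn',(281.5,243.5),.0748),('restfront',(281,130),.012),('cradF',(281,183),.066),('cradR',(281,284),.066)):
    p=onplane(c,q,z);print(n,p.round(4),'tool',(M.T@(np.r_[p,z]-o['tcp_pos'])).round(4))
E
```

```text
front [ 0.5407 -0.2167] tool [0.0514 0.0024 0.2318]
rear [ 0.4253 -0.2356] tool [-0.0656  0.0028  0.2316]
btn [ 0.4812 -0.2268] tool [-0.0089  0.0029  0.2309]
restfront [ 0.5557 -0.215 ] tool [0.0663 0.003  0.2938]
cradF [ 0.5226 -0.2198] tool [0.033  0.0025 0.2398]
cradR [ 0.4438 -0.2327] tool [-0.0468  0.0028  0.2397]
```

>>> carry_out(
  moves=[
    [0,0.003,0.03,0,0.085],
    [0,0.003,0.06,0,0.085],
    [0,0.003,0.08,0,0.085],
    [0,0.003,0.09,0,0.085],
    [0,0.003,0.09,0,0.085],
    [0,0.003,0.09,0,0.06],
    [0,0.003,0.09,0,0.04],
    [0,0.003,0.09,0,0.02],
  ],
  force=40,
)

```text
clock: 3.5
tcp_pos: [0.4901, -0.226, 0.2158]
orientation: [3.131, 0.247, 0.003]
contact_force: [0.4, 0.2, 1.1]
grip_width: 0.0434
gripper_force: 0.0
```

>>> carry_out(
  moves=[
    [0,0,0,0,0.01],
    [0,0,0,0,0.01],
    [0,0,0,0,0.01],
    [0,0,0,0,0.01],
    [0,0,0,0,0.01],
    [0,0,0,0,0.01],
    [0,0,0,0,0.01],
    [0,0,0,0,0.01],
  ],
)

```text
clock: 4.3
tcp_pos: [0.49, -0.2259, 0.2156]
orientation: [3.131, 0.247, 0.002]
contact_force: [-0.5, 0.6, 4.9]
grip_width: 0.0293
gripper_force: 40.1
```

>>> carry_out(
  moves=[
    [0,0,-0.005,0,0.01],
    [0,0,-0.015,0,0.01],
    [0,0,-0.03,0,0.01],
    [0,0,-0.05,0,0.01],
    [0,0,-0.07,0,0.01],
    [0,0,-0.09,0,0.01],
    [0,0,-0.1,0,0.01],
    [0,0,-0.1,0,0.01],
  ],
)

```text
clock: 5.1
tcp_pos: [0.49, -0.226, 0.3163]
orientation: [3.13, 0.247, 0.004]
contact_force: [1.0, 0.6, -1.9]
grip_width: 0.0292
gripper_force: 39.7
```

```bash
python3 look.py w4; python3 - <<'E'
from bench import r
from fit import *
import pickle
cv2.imwrite('pics/side4.png',r.grab_frame('side')[:,:,::-1])
a=cv2.imread('pics/w4.png');b=cv2.imread('pics/side4.png')
b=cv2.resize(b[140:260,220:340],(400,400),interpolation=3)
o=np.zeros((420,800,3),np.uint8);o[:,:400]=a[:,:400];o[:400,400:]=b;cv2.imwrite('pics/c4.png',o)
E
```

```text
t 5.1 tcp [ 0.49   -0.226   0.3163] yaw 0.1576 z [ 0.0029 -0.0012 -1.    ] w 0.029234665509852008 F [ 1.   0.6 -1.9]
cam [ 0.567 -0.214  0.286]
```

View pics/c4.png

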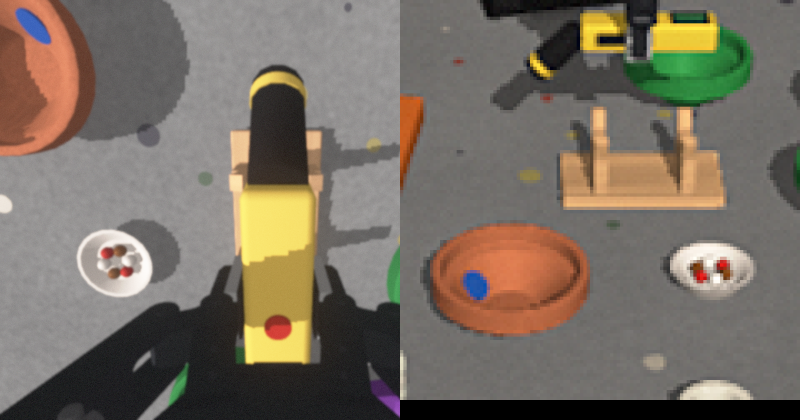

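The thermometer is held level and straight: ring at (278,80), handle centre u≈278. It is clear of the rest. The bowl's patch is at the upper left. Next I'll swing to a hover above the measuring pose.

>>> carry_out(
  moves=[
    [0,-0.015,0,0.04,0.01],
    [0.002,-0.05,0,0.11,0.01],
    [0.004,-0.09,0,0.2,0.01],
    [0.005,-0.135,0,0.29,0.01],
    [0.007,-0.18,0,0.38,0.01],
    [0.008,-0.22,0,0.46,0.01],
    [0.009,-0.252,0,0.52,0.01],
    [0.009,-0.267,0,0.54,0.01],
  ],
)

```text
clock: 6.0
tcp_pos: [0.4556, 0.0425, 0.3137]
orientation: [-3.085, 0.593, 0.003]
contact_force: [0.5, 0.3, -2.3]
grip_width: 0.0295
gripper_force: 39.9
```

>>> carry_out(
  moves=[
    [0,0,0,0,0.01],
    [0,0,0,0,0.01],
    [0,0,0,0,0.01],
    [0,0,0,0,0.01],
    [0,0,0,0,0.01],
    [0,0,0,0,0.01],
    [0,0,0,0,0.01],
    [0,0,0,0,0.01],
  ],
)

```text
clock: 6.8
tcp_pos: [0.4566, 0.0391, 0.3147]
orientation: [-3.084, 0.597, -0.0]
contact_force: [0.2, -0.0, -2.5]
grip_width: 0.0294
gripper_force: 39.9
```

```bash
python3 look.py w5; python3 - <<'E'
from bench import r
from h import *
import pickle
for n in('scene','side'): cv2.imwrite(f'pics/{n}5.png',r.grab_frame(n)[:,:,::-1])
o,c=pickle.load(open('pics/w4.pkl','rb'));M=R.from_rotvec(o['orientation']).as_matrix()
for q,z in(((278,186),.1746),):
    p=onplane(c,q,o['tcp_pos'][2]-z+.033*0);print((M.T@(np.r_[p,o['tcp_pos'][2]-z]-o['tcp_pos'])).round(4))
a=cv2.imread('pics/w5.png');s=cv2.resize(cv2.imread('pics/side5.png')[150:270,200:300],(240,288),interpolation=3)
o=np.zeros((420,800,3),np.uint8);o[:,:560]=a;o[:288,560:]=s;cv2.imwrite('pics/c5.png',o)
E
```

```text
t 6.8 tcp [0.4566 0.0391 0.3147] yaw -0.3824 z [ 0.  0. -1.] w 0.02941766215963614 F [ 0.2 -0.  -2.5]
cam [0.529 0.01  0.284]
[0.0455 0.0003 0.1747]
```

View pics/c5.png

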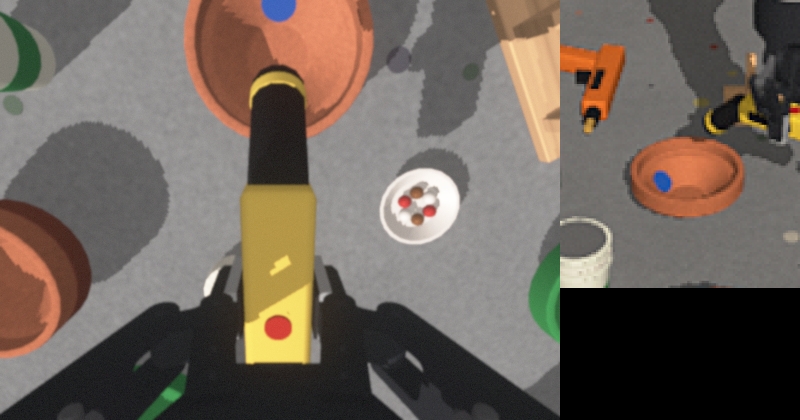

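```bash
python3 - <<'E'
from fit import *
import pickle
from bench import r
for n in('w4','w5'):
    o,c=pickle.load(open(f'pics/{n}.pkl','rb'));M=R.from_rotvec(o['orientation']).as_matrix();T=o['tcp_pos']
    f=lambda q,z:(M.T@(np.r_[onplane(c,q,z),z]-T)).round(4)
    print(n,'front',f((278.5,185.5),T[2]-.1417),'sides',f((242,200),T[2]-.1417)[1],f((315,200),T[2]-.1417)[1])
    # predicted nose pixel & head top outline
    nose=np.array([.094,0,.1937]);print('nose px',proj(c,T+M@nose), 'ringtop', proj(c,T+M@(nose+np.array([.0092,0,-.0092]))))
im=cv2.imread('pics/w5.png')
# patch, side + w5 ; bowl mask
S=r.calibration('side');ims=cv2.imread('pics/side5.png');ob=[]
for cc,I,q in((S,ims,(242,226)),):
    m=hue(I,105,128,130,60);k,l,st,ce=cv2.connectedComponentsWithStats(m);i=1+np.argmin(np.hypot(*(ce[1:]-q).T));ob.append((cc,ce[i]));print(ce[i],st[i])
m=hue(im,105,128,130,60);m[60:]=0;y,x=np.where(m);print('patch w5 u',x.min(),x.max(),'row max',y.max())
print('bowl front predicted edges', f((185,45),.045),f((373,45),.045), 'patch(.021) f', f((278.5,8),.021), 'P1',(M.T@(np.array([.6029,-.0197,.0203])-T)).round(4))
# joint bowl fit in w2 with patch azimuth
o2,c2=pickle.load(open('pics/w2.pkl','rb'));print('w2 patch z.021',onplane(c2,(185.0,27.2),.021))
ter=hullmask(hue(cv2.imread('pics/w2.png'),3,13,100,30),(163,52))
print(fit(lambda p:bowlm([p[0],p[1],0]),[(c2,ter)],[.571,-.006],[.01,.01]))
E
```

```text
w4 front [0.0531 0.0005 0.1418] sides -0.0133 0.0142
nose px [[277.34123556  81.19549358]] ringtop [[277.32513299  57.16079981]]
w5 front [5.310e-02 1.000e-04 1.417e-01] sides -0.0137 0.0138
nose px [[278.13556264  81.21671375]] ringtop [[278.17796754  57.18662059]]
[242.26190476 225.19047619] [239 222   7   8  42]
patch w5 u 263 294 row max 20
bowl front predicted edges [ 0.1249 -0.0651  0.2697] [0.1249 0.0665 0.2697] patch(.021) f [0.1543 0.0004 0.2937] P1 [0.1577 0.     0.2944]
w2 patch z.021 [ 0.60295191 -0.01995313]
(array([ 0.57227906, -0.00647342]), np.float64(0.02314117485964672))
```

>>> carry_out(
  moves=[
    [0,0,0.005,0,0.01],
    [0,0,0.015,0,0.01],
    [0,0,0.025,0,0.01],
    [0,0,0.033,0,0.01],
    [0,0,0.037,0,0.01],
    [0,0,0.037,0,0.01],
    [0,0,0.037,0,0.01],
    [0,0,0.037,0,0.01],
  ],
)

```text
clock: 7.75
tcp_pos: [0.4568, 0.0393, 0.278]
orientation: [-3.084, 0.597, -0.001]
contact_force: [-1.0, -0.0, -2.3]
grip_width: 0.0295
gripper_force: 39.9
```

```bash
python3 look.py w6; python3 - <<'E'
from bench import r
from h import *
for n in('side','scene'): cv2.imwrite(f'pics/{n}6.png',r.grab_frame(n)[:,:,::-1])
o=r.get_obs();M=R.from_rotvec(o['orientation']).as_matrix()
N=o['tcp_pos']+M@[.094,0,.194];P=np.array([.603,-.0198,.0205]);d=P-N;los=M@np.array([1,0,1])/2**.5
print(N,np.linalg.norm(d),np.degrees(np.arccos(d@los/np.linalg.norm(d))))
a=cv2.imread('pics/side6.png')[150:270,200:330];b=cv2.imread('pics/scene6.png')[190:300,200:330]
o=np.hstack([cv2.resize(a,(400,370),interpolation=3),cv2.resize(b,(400,370),interpolation=3)]);cv2.imwrite('pics/c6.png',o)
E
```

```text
t 7.75 tcp [0.4568 0.0393 0.278 ] yaw -0.3822 z [ 7.e-04  1.e-04 -1.e+00] w 0.029509712393655557 F [-1.  -0.  -2.3]
cam [0.529 0.01  0.247]
[0.54409053 0.00418915 0.08408274] 0.08993647593632038 0.19300302806682232
```

View pics/c6.png

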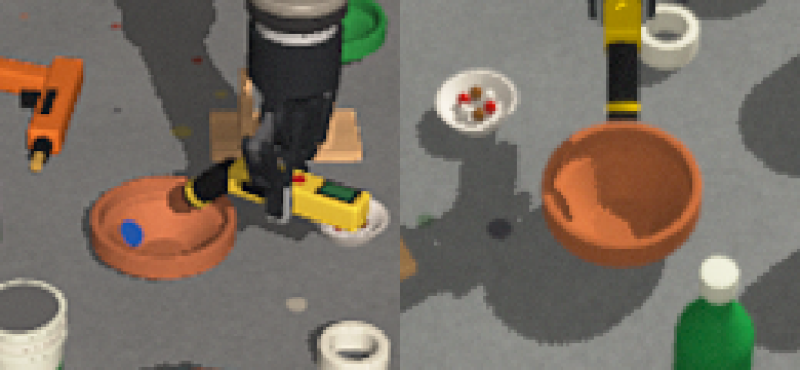

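Both views show the head over the near rim, clear of it and pointing across the bowl at the patch. The computed distance is 90 mm, aimed within 0.2° of the patch centre. Holding.

>>> carry_out(
  moves=[
    [0,0,0,0,0.01],
    [0,0,0,0,0.01],
    [0,0,0,0,0.01],
    [0,0,0,0,0.01],
    [0,0,0,0,0.01],
    [0,0,0,0,0.01],
    [0,0,0,0,0.01],
    [0,0,0,0,0.01],
  ],
)

```text
clock: 8.7
tcp_pos: [0.4566, 0.0393, 0.2777]
orientation: [3.084, -0.597, -0.0]
contact_force: [-0.4, 0.7, -1.8]
grip_width: 0.0292
gripper_force: 39.9
```

>>> carry_out(
  moves=[
    [0,0,0,0,0.01],
    [0,0,0,0,0.01],
    [0,0,0,0,0.01],
    [0,0,0,0,0.01],
    [0,0,0,0,0.01],
    [0,0,0,0,0.01],
    [0,0,0,0,0.01],
    [0,0,0,0,0.01],
  ],
)

```text
clock: 9.5
tcp_pos: [0.4566, 0.0393, 0.2777]
orientation: [3.084, -0.597, 0.0]
contact_force: [-1.0, 0.4, -2.9]
grip_width: 0.0293
gripper_force: 39.9
```

>>> carry_out(
  moves=[
    [0,0,0,0,0.01],
    [0,0,0,0,0.01],
    [0,0,0,0,0.01],
    [0,0,0,0,0.01],
    [0,0,0,0,0.01],
    [0,0,0,0,0.01],
    [0,0,0,0,0.01],
    [0,0,0,0,0.01],
  ],
)

```text
clock: 10.3
tcp_pos: [0.4566, 0.0392, 0.2777]
orientation: [-3.084, 0.597, -0.0]
contact_force: [0.3, -0.6, -1.9]
grip_width: 0.0298
gripper_force: 39.9
```

>>> carry_out(
  moves=[
    [0,0,0,0,0.01],
    [0,0,0,0,0.01],
    [0,0,0,0,0.01],
    [0,0,0,0,0.01],
    [0,0,0,0,0.01],
    [0,0,0,0,0.01],
    [0,0,0,0,0.01],
    [0,0,0,0,0.01],
  ],
)

```text
clock: 11.1
tcp_pos: [0.4566, 0.0393, 0.2777]
orientation: [-3.084, 0.597, -0.0]
contact_force: [0.1, 0.9, -2.0]
grip_width: 0.0294
gripper_force: 39.9
```

>>> carry_out(
  moves=[
    [0,0,-0.005,0,0.01],
    [0,0,-0.012,0,0.01],
    [0,0,-0.02,0,0.01],
    [0,0,-0.027,0,0.01],
    [0,0,-0.033,0,0.01],
    [0,0,-0.037,0,0.01],
    [0,0,-0.037,0,0.01],
    [0,0,-0.037,0,0.01],
  ],
)

```text
clock: 11.9
tcp_pos: [0.4565, 0.0392, 0.3147]
orientation: [3.084, -0.597, 0.0]
contact_force: [0.5, -0.2, -3.1]
grip_width: 0.0297
gripper_force: 39.9
```

>>> carry_out(
  moves=[
    [0,0.015,0,-0.04,0.01],
    [0.0,0.05,0,-0.11,0.01],
    [-0.05,0.09,0,-0.2,0.01],
    [-0.08,0.13,0,-0.29,0.01],
    [-0.11,0.17,0,-0.38,0.01],
    [-0.13,0.2,0,-0.46,0.01],
    [-0.14,0.22,0,-0.52,0.01],
    [-0.14,0.22,0,-0.54,0.01],
  ],
)

```text
clock: 12.7
tcp_pos: [0.2826, -0.0888, 0.3166]
orientation: [-3.137, -0.073, -0.006]
contact_force: [-0.4, 0.7, -1.9]
grip_width: 0.0294
gripper_force: 43.7
```

I had the sign of that x shift wrong. The arm is free and high, so nothing was touched. Checking its state before I correct it.

```bash
python3 look.py w7; python3 -c "
from bench import r
print(r.get_obs()['joints'].round(3))"
```

```text
t 12.7 tcp [ 0.2826 -0.0888  0.3166] yaw 0.0465 z [ 0.0034  0.0037 -1.    ] w 0.029357616565933865 F [-0.4  0.7 -1.9]
cam [ 0.361 -0.085  0.286]
[ 7.560e-01  1.000e-03 -6.330e-01  2.432e+00 -5.000e-03  7.070e-01
 -1.403e+00]
```

>>> carry_out(
  moves=[
    [0.01,0,0,0,0.01],
    [0.03,0,0,0,0.01],
    [0.05,0,0,0,0.01],
    [0.08,0,0,0,0.01],
    [0.11,0,0,0,0.01],
    [0.13,0,0,0,0.01],
    [0.14,0,0,0,0.01],
    [0.14,0,0,0,0.01],
  ],
)

```text
clock: 13.55
tcp_pos: [0.4246, -0.0808, 0.3167]
orientation: [-3.136, -0.076, -0.006]
contact_force: [-0.8, 0.1, -1.4]
grip_width: 0.0293
gripper_force: 43.7
```

```bash
python3 look.py w8
```

```text
t 13.55 tcp [ 0.4246 -0.0808  0.3167] yaw 0.0484 z [ 0.0036  0.0047 -1.    ] w 0.029256453198380338 F [-0.8  0.1 -1.4]
cam [ 0.503 -0.077  0.286]
```

>>> carry_out(
  moves=[
    [0.004,0.01,0,-0.01,0.01],
    [0.012,0.03,0,-0.02,0.01],
    [0.022,0.055,0,-0.04,0.01],
    [0.033,0.082,0,-0.06,0.01],
    [0.043,0.11,0,-0.08,0.01],
    [0.051,0.13,0,-0.1,0.01],
    [0.058,0.145,0,-0.11,0.01],
    [0.058,0.148,0,-0.11,0.01],
  ],
)

```text
clock: 14.4
tcp_pos: [0.4876, -0.2298, 0.3167]
orientation: [-3.129, -0.239, -0.006]
contact_force: [0.2, 0.7, -2.8]
grip_width: 0.0295
gripper_force: 43.7
```

>>> carry_out(
  moves=[
    [0,0,0,0,0.01],
    [0,0,0,0,0.01],
    [0,0,0,0,0.01],
    [0,0,0,0,0.01],
    [0,0,0,0,0.01],
    [0,0,0,0,0.01],
    [0,0,0,0,0.01],
    [0,0,0,0,0.01],
  ],
)

```text
clock: 15.2
tcp_pos: [0.4876, -0.2275, 0.3167]
orientation: [-3.128, -0.244, -0.006]
contact_force: [0.2, -0.2, -3.0]
grip_width: 0.0299
gripper_force: 43.7
```

```bash
python3 look.py w9; python3 - <<'E'
from h import *
import pickle
o,c=pickle.load(open('pics/w9.pkl','rb'));M=R.from_rotvec(o['orientation']).as_matrix()
g=np.array([.4901,-.2260,.2157]);print('to go',(M.T@(g-o['tcp_pos'])).round(4))
a,b=cv2.imread('pics/w4.png'),cv2.imread('pics/w9.png')
print('img shift vs w4 front region',cv2.phaseCorrelate(a[160:240,240:320].mean(2).astype(np.float32),b[160:240,240:320].mean(2).astype(np.float32)),'rest',cv2.phaseCorrelate(a[:180,60:240].mean(2).astype(np.float32),b[:180,60:240].mean(2).astype(np.float32)))
E
```

```text
t 15.2 tcp [ 0.4876 -0.2275  0.3167] yaw 0.1555 z [ 0.0034  0.004  -1.    ] w 0.0298675364033698 F [ 0.2 -0.2 -3. ]
cam [ 0.565 -0.215  0.286]
to go [ 0.0023 -0.0008  0.101 ]
img shift vs w4 front region ((0.042374461906440786, -0.17338776537595635), 0.7550637018680573) rest ((0.5054347362781328, -2.5761413856271105), 0.7926215039947887)
```

The thermometer has not shifted in the grip. Correcting by 2 mm and lowering it back.

>>> carry_out(
  moves=[
    [0.0023,-0.0008,0.01,-0.002,0.01],
    [0.0023,-0.0008,0.025,-0.002,0.01],
    [0.0023,-0.0008,0.045,-0.002,0.01],
    [0.0023,-0.0008,0.06,-0.002,0.01],
    [0.0023,-0.0008,0.07,-0.002,0.01],
    [0.0023,-0.0008,0.075,-0.002,0.01],
    [0.0023,-0.0008,0.075,-0.002,0.01],
    [0.0023,-0.0008,0.075,-0.002,0.01],
  ],
)

```text
clock: 16.05
tcp_pos: [0.4903, -0.2261, 0.2421]
orientation: [-3.128, -0.247, -0.007]
contact_force: [0.8, 0.4, -1.9]
grip_width: 0.0293
gripper_force: 43.7
```

>>> carry_out(
  moves=[
    [0,0,0.004,0,0.01],
    [0,0,0.009,0,0.01],
    [0,0,0.014,0,0.01],
    [0,0,0.018,0,0.01],
    [0,0,0.021,0,0.01],
    [0,0,0.023,0,0.01],
    [0,0,0.025,0,0.01],
    [0,0,0.025,0,0.01],
  ],
)

```text
clock: 16.85
tcp_pos: [0.4901, -0.226, 0.2165]
orientation: [-3.128, -0.247, -0.005]
contact_force: [-0.5, -0.2, -2.1]
grip_width: 0.0297
gripper_force: 43.7
```

>>> carry_out(
  moves=[
    [0,0,0.0003,0,0.01],
    [0,0,0.0005,0,0.01],
    [0,0,0.0007,0,0.01],
    [0,0,0.0009,0,0.01],
    [0,0,0.001,0,0.01],
    [0,0,0.001,0,0.01],
    [0,0,0.001,0,0.01],
    [0,0,0.001,0,0.01],
  ],
)

```text
clock: 17.65
tcp_pos: [0.4901, -0.226, 0.2158]
orientation: [-3.128, -0.247, -0.006]
contact_force: [-0.0, 0.6, -1.6]
grip_width: 0.0294
gripper_force: 43.7
```

>>> carry_out(
  moves=[
    [0,0,0.0003,0,0.01],
    [0,0,0.0005,0,0.01],
    [0,0,0.0007,0,0.01],
    [0,0,0.0009,0,0.01],
    [0,0,0.001,0,0.01],
    [0,0,0.001,0,0.01],
    [0,0,0.001,0,0.01],
    [0,0,0.001,0,0.01],
  ],
)

```text
clock: 18.45
tcp_pos: [0.4902, -0.2259, 0.2156]
orientation: [-3.129, -0.247, -0.006]
contact_force: [-2.7, 0.7, 9.2]
grip_width: 0.0294
gripper_force: 45.3
```

It is seated, with 9 N upward. Releasing and backing off.

>>> carry_out(
  moves=[
    [0,0,-0.0007,0,0.035],
    [0,0,-0.0007,0,0.05],
    [0,0,-0.0007,0,0.065],
    [0,0,-0.0007,0,0.085],
    [0,0,-0.0007,0,0.085],
    [0,0,-0.0007,0,0.085],
    [0,0,-0.0007,0,0.085],
    [0,0,-0.0007,0,0.085],
  ],
)

```text
clock: 19.25
tcp_pos: [0.4901, -0.2259, 0.2154]
orientation: [-3.128, -0.247, -0.006]
contact_force: [-0.0, -0.2, 0.9]
grip_width: 0.0849
gripper_force: 0.0
```

>>> carry_out(
  moves=[
    [0,0,-0.01,0,0.085],
    [0,0,-0.03,0,0.085],
    [0,0,-0.05,0,0.085],
    [0,0,-0.07,0,0.085],
    [0,0,-0.09,0,0.085],
    [0,0,-0.09,0,0.085],
    [0,0,-0.09,0,0.085],
    [0,0,-0.09,0,0.085],
  ],
)

```text
clock: 20.05
tcp_pos: [0.4894, -0.2263, 0.3049]
orientation: [-3.128, -0.247, -0.004]
contact_force: [0.2, 1.1, 0.2]
grip_width: 0.0852
gripper_force: 0.0
```

```bash
python3 look.py w10; python3 - <<'E'
import cv2,numpy as np
from bench import r
s=r.grab_frame('side')[:,:,::-1]
a=cv2.imread('pics/w10.png')
o=np.zeros((420,800,3),np.uint8);o[:,:420]=a[:,:420];o[:360,420:]=cv2.resize(s[150:266,240:363],(380,360),interpolation=3);cv2.imwrite('pics/c10.png',o)
E
```

```text
t 20.05 tcp [ 0.4894 -0.2263  0.3049] yaw 0.1575 z [ 0.0023  0.0043 -1.    ] w 0.0852238170791335 F [0.2 1.1 0.2]
cam [ 0.566 -0.214  0.274]
```

View pics/c10.png

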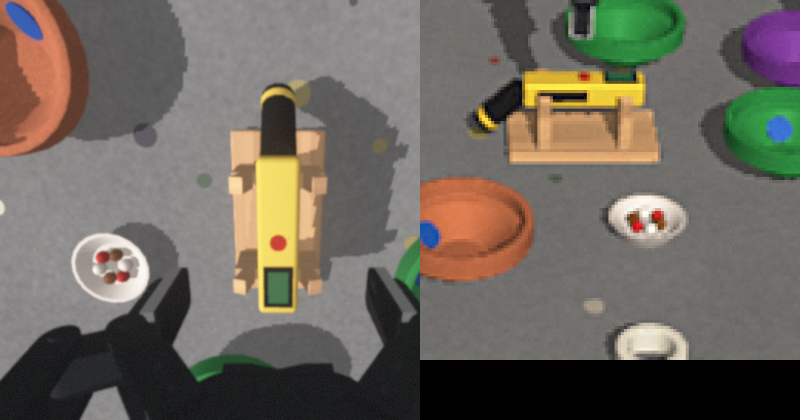

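The thermometer lies in both notches as before: handle front at (278,157), cradles at rows 183 and 284. In the side view it sits level. Next I'll look down on the stack from the wrist for a better position.

>>> carry_out(
  moves=[
    [0.001,-0.015,-0.02,0.02,0.085],
    [0.002,-0.045,-0.04,0.06,0.085],
    [0.003,-0.08,-0.06,0.1,0.085],
    [0.004,-0.12,-0.08,0.14,0.085],
    [0.005,-0.16,-0.09,0.158,0.085],
    [0.006,-0.2,-0.09,0.158,0.085],
    [0.007,-0.24,-0.09,0.158,0.085],
    [0.007,-0.28,-0.09,0.158,0.085],
  ],
)

```text
clock: 20.95
tcp_pos: [0.4519, 0.0524, 0.3961]
orientation: [-3.138, 0.001, -0.005]
contact_force: [1.0, 0.5, -0.5]
grip_width: 0.0851
gripper_force: 0.0
```

>>> carry_out(
  moves=[
    [-0.005,-0.035,0,0,0.085],
    [-0.012,-0.07,0,0,0.085],
    [-0.02,-0.11,0,0,0.085],
    [-0.025,-0.15,0,0,0.085],
    [-0.03,-0.18,0,0,0.085],
    [-0.032,-0.205,0,0,0.085],
    [-0.034,-0.215,0,0,0.085],
    [-0.034,-0.215,0,0,0.085],
  ],
)

```text
clock: 21.75
tcp_pos: [0.4181, 0.2669, 0.3967]
orientation: [-3.137, -0.003, -0.004]
contact_force: [0.0, 0.2, -0.1]
grip_width: 0.0851
gripper_force: 0.0
```

```bash
python3 look.py w11; cat > fb.py <<'E'
import sys,pickle
from fit import *
n=sys.argv[1];g=np.array(eval(sys.argv[2]));mod=stackm if sys.argv[3]=='stack' else bowlm
o,c=pickle.load(open(f'pics/{n}.pkl','rb'));im=cv2.imread(f'pics/{n}.png')
q=proj(c,g+[0,0,.05])[0];print('expect px',q)
m=hue(im,3,13,100,30);m[300:]=0
h=hullmask(m,q);print('area',h.sum(),'bbox',cv2.boundingRect(h),'top touch',h[0].sum())
if h[0].any() : pass
print(fit(lambda p:mod([p[0],p[1],0]),[(c,h)],g[:2],[.01,.01]))
print(fit(mod,[(c,h)],g,[.01,.01,.005]))
if len(sys.argv)>4:
    b=cv2.resize(im,None,fx=1,fy=1)
E
python3 fb.py w11 "[.496,.276,0]" stack
```

```text
t 21.75 tcp [0.4181 0.2669 0.3967] yaw 0.0021 z [ 0.0022  0.0042 -1.    ] w 0.0850891005089067 F [ 0.   0.2 -0.1]
cam [0.496 0.267 0.366]
expect px [269.9753713  116.16785641]
area 16394 bbox (195, 39, 141, 148) top touch 0
(array([0.4936045 , 0.27952672]), np.float64(0.02830303769671831))
(array([ 0.4946266 ,  0.28016234, -0.00475462]), np.float64(0.004818836159570575))
```

>>> carry_out(
  moves=[
    [0.005,0.02,0,0,0.085],
    [0.015,0.055,0,0,0.085],
    [0.026,0.095,0,0,0.085],
    [0.037,0.135,0,0,0.085],
    [0.048,0.175,0,0,0.085],
    [0.058,0.215,0.01,0,0.085],
    [0.068,0.25,0.02,0,0.085],
    [0.077,0.286,0.022,0,0.085],
  ],
)

```text
clock: 22.6
tcp_pos: [0.4947, -0.0239, 0.3731]
orientation: [-3.139, 0.006, -0.002]
contact_force: [0.7, 0.2, 0.1]
grip_width: 0.0847
gripper_force: 0.0
```

>>> carry_out(
  moves=[
    [0,0,0,0,0.05],
    [0,0,0,0,0.05],
    [0,0,0,0,0.05],
    [0,0,0,0,0.05],
    [0,0,0,0,0.05],
    [0,0,0,0,0.05],
    [0,0,0,0,0.05],
    [0,0,0,0,0.05],
  ],
)

```text
clock: 23.4
tcp_pos: [0.4955, -0.0198, 0.3743]
orientation: [-3.138, 0.0, -0.005]
contact_force: [0.8, 0.5, 0.1]
grip_width: 0.05
gripper_force: 0.0
```

```bash
python3 look.py w12;python3 fb.py w12 "[.571,-.006,0]" bowl
```

```text
t 23.4 tcp [ 0.4955 -0.0198  0.3743] yaw -0.0001 z [ 0.0035  0.0039 -1.    ] w 0.05003227654545017 F [0.8 0.5 0.1]
cam [ 0.574 -0.02   0.344]
expect px [263.98393908 119.43968274]
area 16313 bbox (195, 42, 141, 147) top touch 0
(array([ 0.5697487 , -0.00728185]), np.float64(0.028320971004720162))
(array([ 0.57072187, -0.00699188, -0.0046775 ]), np.float64(0.004229755409795868))
```

The stack is at (0.4946, 0.2802) and the bowl at (0.5707, −0.0070), measured the same way with fit residuals under 0.5 %. Now pinching the rim on its −y side.

>>> carry_out(
  moves=[
    [0.015,0.01,0.01,0,0.04],
    [0.035,0.023,0.03,0,0.04],
    [0.055,0.036,0.05,0,0.04],
    [0.07,0.046,0.08,0,0.04],
    [0.0746,0.0488,0.11,0,0.04],
    [0.0746,0.0488,0.13,0,0.04],
    [0.0746,0.0488,0.14,0,0.04],
    [0.0746,0.0488,0.14,0,0.04],
  ],
)

```text
clock: 24.25
tcp_pos: [0.5701, -0.0681, 0.2332]
orientation: [-3.137, 0.0, -0.001]
contact_force: [0.1, 0.9, 0.6]
grip_width: 0.0401
gripper_force: 0.0
```

>>> carry_out(
  moves=[
    [0,0,0.005,0,0.04],
    [0,0,0.01,0,0.04],
    [0,0,0.015,0,0.04],
    [0,0,0.019,0,0.04],
    [0,0,0.021,0,0.04],
    [0,0,0.022,0,0.04],
    [0,0,0.022,0,0.04],
    [0,0,0.022,0,0.04],
  ],
)

```text
clock: 25.05
tcp_pos: [0.5707, -0.0682, 0.2125]
orientation: [-3.138, 0.001, -0.006]
contact_force: [-0.2, -1.1, 0.5]
grip_width: 0.0404
gripper_force: 0.0
```

>>> carry_out(
  moves=[
    [0,0,0,0,0.03],
    [0,0,0,0,0.02],
    [0,0,0,0,0.014],
    [0,0,0,0,0.01],
    [0,0,0,0,0.003],
    [0,0,0,0,0.003],
    [0,0,0,0,0.003],
    [0,0,0,0,0.003],
  ],
  force=80,
)

```text
clock: 25.85
tcp_pos: [0.5706, -0.0683, 0.2124]
orientation: [-3.138, 0.001, -0.005]
contact_force: [-2.0, 0.2, 2.9]
grip_width: 0.0056
gripper_force: 79.5
```

>>> carry_out(
  moves=[
    [0,0,0,0,0.003],
    [0,0,0,0,0.003],
    [0,0,0,0,0.003],
    [0,0,0,0,0.003],
    [0,0,-0.002,0,0.003],
    [0,0,-0.005,0,0.003],
    [0,0,-0.01,0,0.003],
    [0,0,-0.01,0,0.003],
  ],
)

```text
clock: 26.65
tcp_pos: [0.571, -0.0681, 0.223]
orientation: [-3.137, 0.001, -0.007]
contact_force: [0.1, 0.6, -2.5]
grip_width: 0.0059
gripper_force: 79.0
```

```bash
python3 look.py w13; python3 - <<'E'
from bench import r
o=r.get_obs();print(o['moment'].round(2),o['gripper_force'],o['contact_force'].round(1))
E
```

```text
t 26.65 tcp [ 0.571  -0.0681  0.223 ] yaw -0.0004 z [ 0.0047  0.0041 -1.    ] w 0.005857468302123012 F [ 0.1  0.6 -2.5]
cam [ 0.649 -0.068  0.193]
[-0.19  0.01  0.08] 78.97611038759351 [ 0.1 -0.7 -2.3]
```

The bowl hangs in the grip (2.5 N, −0.19 N·m). Lifting it clear and checking its tilt.

>>> carry_out(
  moves=[
    [0,0,-0.005,0,0.003],
    [0,0,-0.015,0,0.003],
    [0,0,-0.035,0,0.003],
    [0,0,-0.055,0,0.003],
    [0,0,-0.08,0,0.003],
    [0,0,-0.1,0,0.003],
    [0,0,-0.115,0,0.003],
    [0,0,-0.12,0,0.003],
  ],
)

```text
clock: 27.5
tcp_pos: [0.5706, -0.0686, 0.3444]
orientation: [-3.138, 0.001, -0.01]
contact_force: [-0.0, 1.1, -1.7]
grip_width: 0.0062
gripper_force: 78.9
```

>>> carry_out(
  moves=[
    [-0.003,-0.01,0,0,0.003],
    [-0.009,-0.035,0,0,0.003],
    [-0.019,-0.07,0,0,0.003],
    [-0.029,-0.11,0,0,0.003],
    [-0.04,-0.15,0,0,0.003],
    [-0.05,-0.19,0,0,0.003],
    [-0.06,-0.225,0,0,0.003],
    [-0.067,-0.25,0,0,0.003],
  ],
)

```text
clock: 28.3
tcp_pos: [0.5011, 0.1846, 0.3421]
orientation: [-3.137, -0.005, -0.002]
contact_force: [0.4, 0.2, -1.7]
grip_width: 0.0056
gripper_force: 79.0
```

>>> carry_out(
  moves=[
    [-0.003,-0.013,0,0,0.003],
    [-0.006,-0.024,0,0,0.003],
    [-0.009,-0.033,0,0,0.003],
    [-0.01,-0.037,0,0,0.003],
    [-0.01,-0.037,0,0,0.003],
    [-0.01,-0.037,0,0,0.003],
    [-0.01,-0.037,0,0,0.003],
    [-0.01,-0.037,0,0,0.003],
  ],
)

```text
clock: 29.1
tcp_pos: [0.4936, 0.2177, 0.3432]
orientation: [-3.138, 0.003, -0.006]
contact_force: [0.1, -0.4, -1.6]
grip_width: 0.0054
gripper_force: 78.9
```

```bash
python3 look.py w14; cat > tilt.py <<'E'
from bench import r
from fit import *
o=r.get_obs();T=o['tcp_pos'];print(T.round(4))
# held bowl prediction: rim 12 mm above fingertips, axis 61 mm to +y
B0=np.array([T[0],T[1]+.061,T[2]-.173+.012-.052])
vs=[]
for n in('scene','side'):
    c=r.calibration(n);im=r.grab_frame(n)[:,:,::-1].copy();cv2.imwrite(f'pics/{n}14.png',im);m=hue(im,3,13,100,30)
    q=proj(c,B0+[0,0,.03])[0];x,y=q.astype(int);k=np.zeros_like(m);k[max(0,y-45):y+45,x-50:x+50]=m[max(0,y-45):y+45,x-50:x+50]
    h=hullmask(k,q);vs.append((c,h));print(n,q.round(),h.sum(),cv2.boundingRect(h))
    print(' stack px',proj(c,[.4946,.2802,.074])[0].round())
def mod(p): return R.from_euler('xy',p[3:5]).apply(bowlm([0,0,0]))+np.array(p[:3])
print('pred',B0.round(4));print(fit(mod,vs,np.r_[B0,0,0],[.005,.005,.005,.08,.08]))
E
python3 tilt.py
```

```text
t 29.1 tcp [0.4936 0.2177 0.3432] yaw -0.0016 z [ 0.0036  0.0037 -1.    ] w 0.005358996847638159 F [ 0.1 -0.4 -1.6]
cam [0.572 0.218 0.313]
[0.4936 0.2178 0.3432]
scene [362. 164.] 3283 (334, 145, 73, 64)
 stack px [358. 190.]
side [267. 258.] 3955 (237, 233, 61, 70)
 stack px [266. 288.]
pred [0.4936 0.2788 0.1302]
(array([ 0.48052777,  0.30240866,  0.10393428, -0.18535145,  0.29019667]), np.float64(0.42235867798446813))
```

```bash
cat > tilt2.py <<'E'
import sys
from bench import r
from fit import *
o=r.get_obs();T=o['tcp_pos']
B0=np.array([T[0],T[1]+.061,T[2]-.173+.012-.052]);st=np.array([.4946,.2802,0])
vs=[]
for n in('scene','side'):
    c=r.calibration(n);im=cv2.imread(f'pics/{n}14.png')
    m=(hue(im,3,13,90,20)>0).astype(np.uint8);m=cv2.morphologyEx(m,cv2.MORPH_CLOSE,np.ones((5,5)))
    dark=(im.max(2)<60)|((im.max(2).astype(int)-im.min(2)<25)&False)
    roi=cv2.dilate(draw(c,bowlm(B0))|draw(c,stackm(st)),np.ones((13,13)))
    w=((roi>0)&~dark&(np.ones_like(m)>0)); vs.append((c,m,w,draw(c,stackm(st))))
def mod(p): return R.from_euler('xy',p[3:5]).apply(bowlm([0,0,0]))+np.array(p[:3])
def cost(p): return sum(np.sum(((draw(c,mod(p))|s)!=m)&w)/np.sum(w) for c,m,w,s in vs)+ (np.sum((p[:3]-B0)**2)/.01**2)*.002
best=None
for a in(-.15,0,.15):
    p0=np.r_[B0,a,0];sim=np.vstack([p0]+[p0+np.eye(5)[i]*s for i,s in enumerate([.005,.005,.005,.08,.08])])
    q=minimize(cost,p0,method='Nelder-Mead',options=dict(initial_simplex=sim,maxiter=500));print(a,(q.x[:3]-B0).round(4),q.x[3:].round(3),q.fun)
print('flat',cost(np.r_[B0,0,0]),[cost(np.r_[B0,a,0]).round(4) for a in(-.1,-.05,.05,.1)])
E
python3 tilt2.py
```

```text
-0.15 [-0.0002 -0.0012 -0.0038] [-0.037 -0.017] 0.08269699186889076
0 [-0.     -0.0025 -0.0041] [-0.017  0.022] 0.08627393970093043
0.15 [ 0.0007 -0.0012 -0.0032] [-0.024 -0.037] 0.08452308199744323
flat 0.09995427768718963 [np.float64(0.1072), np.float64(0.1035), np.float64(0.1015), np.float64(0.1081)]
```

The held bowl is nearly level (about 1–2° of sag), and its position agrees with the plan. Lowering onto the stack.

>>> carry_out(
  moves=[
    [0.0005,-0.001,0.006,0,0.003],
    [0.0005,-0.001,0.016,0,0.003],
    [0.0005,-0.001,0.028,0,0.003],
    [0.0005,-0.001,0.04,0,0.003],
    [0.0005,-0.001,0.052,0,0.003],
    [0.0005,-0.001,0.062,0,0.003],
    [0.0005,-0.001,0.068,0,0.003],
    [0.0005,-0.001,0.07,0,0.003],
  ],
)

```text
clock: 30.05
tcp_pos: [0.4939, 0.2196, 0.2723]
orientation: [-3.138, 0.0, -0.004]
contact_force: [-0.2, 0.1, -2.1]
grip_width: 0.0054
gripper_force: 78.9
```

>>> carry_out(
  moves=[
    [0,0,0.002,0,0.003],
    [0,0,0.004,0,0.003],
    [0,0,0.006,0,0.003],
    [0,0,0.008,0,0.003],
    [0,0,0.009,0,0.003],
    [0,0,0.01,0,0.003],
    [0,0,0.01,0,0.003],
    [0,0,0.01,0,0.003],
  ],
)

```text
clock: 30.85
tcp_pos: [0.4941, 0.2197, 0.2633]
orientation: [-3.138, 0.001, -0.006]
contact_force: [0.6, 0.3, -2.4]
grip_width: 0.0056
gripper_force: 78.9
```

Still free, with 7 mm left. Going slowly.

>>> carry_out(
  moves=[
    [0,0,0.0005,0,0.003],
    [0,0,0.001,0,0.003],
    [0,0,0.0015,0,0.003],
    [0,0,0.002,0,0.003],
    [0,0,0.0025,0,0.003],
    [0,0,0.003,0,0.003],
    [0,0,0.003,0,0.003],
    [0,0,0.003,0,0.003],
  ],
)

```text
clock: 31.65
tcp_pos: [0.4941, 0.2197, 0.2602]
orientation: [-3.138, 0.001, -0.005]
contact_force: [-0.7, 0.3, -1.8]
grip_width: 0.0059
gripper_force: 78.9
```

>>> carry_out(
  moves=[
    [0,0,0.0003,0,0.003],
    [0,0,0.0006,0,0.003],
    [0,0,0.0009,0,0.003],
    [0,0,0.0012,0,0.003],
    [0,0,0.0015,0,0.003],
    [0,0,0.0015,0,0.003],
    [0,0,0.0015,0,0.003],
    [0,0,0.0015,0,0.003],
  ],
)

```text
clock: 32.45
tcp_pos: [0.4941, 0.2197, 0.2587]
orientation: [-3.138, 0.001, -0.005]
contact_force: [-0.7, -0.9, -1.5]
grip_width: 0.0057
gripper_force: 78.9
```

>>> carry_out(
  moves=[
    [0,0,0.0003,0,0.003],
    [0,0,0.0006,0,0.003],
    [0,0,0.0009,0,0.003],
    [0,0,0.0012,0,0.003],
    [0,0,0.0015,0,0.003],
    [0,0,0.0015,0,0.003],
    [0,0,0.0015,0,0.003],
    [0,0,0.0015,0,0.003],
  ],
)

```text
clock: 33.25
tcp_pos: [0.4941, 0.2197, 0.2572]
orientation: [-3.138, 0.001, -0.005]
contact_force: [1.2, 0.2, -2.2]
grip_width: 0.0057
gripper_force: 78.9
```

```bash
python3 -c "
from bench import r
o=r.get_obs();print(o['moment'].round(3),o['contact_force'].round(1))"
```

```text
[-0.142 -0.033 -0.047] [ 1.2  0.2 -2.2]
```

>>> carry_out(
  moves=[
    [0,0,0.0002,0,0.003],
    [0,0,0.0004,0,0.003],
    [0,0,0.0006,0,0.003],
    [0,0,0.0008,0,0.003],
    [0,0,0.001,0,0.003],
    [0,0,0.001,0,0.003],
    [0,0,0.001,0,0.003],
    [0,0,0.001,0,0.003],
  ],
)

```text
clock: 34.05
tcp_pos: [0.4942, 0.2196, 0.2566]
orientation: [-3.138, 0.001, -0.006]
contact_force: [-1.4, -1.8, 5.4]
grip_width: 0.0058
gripper_force: 79.9
```

```bash
python3 -c "
from bench import r
o=r.get_obs();print(o['moment'].round(3),o['contact_force'].round(1))"
```

```text
[-0.478  0.413 -0.016] [-1.4 -1.8  5.4]
```

Contact came at TCP z 0.2566, the expected seated height of 0.2565. Easing the grip and opening.

>>> carry_out(
  moves=[
    [0,0,0,0,0.003],
    [0,0,0,0,0.003],
    [0,0,0,0,0.003],
    [0,0,0,0,0.012],
    [0,0,0,0,0.02],
    [0,0,0,0,0.03],
    [0,0,0,0,0.035],
    [0,0,0,0,0.035],
  ],
  force=20,
)

```text
clock: 34.85
tcp_pos: [0.4942, 0.2197, 0.2562]
orientation: [-3.138, 0.001, -0.005]
contact_force: [-0.7, -0.5, 0.3]
grip_width: 0.0352
gripper_force: 0.0
```

>>> carry_out(
  moves=[
    [0,0,-0.005,0,0.035],
    [0,0,-0.015,0,0.035],
    [0,0,-0.03,0,0.035],
    [0,0,-0.05,0,0.035],
    [0,0,-0.07,0,0.035],
    [0,0,-0.09,0,0.035],
    [0,0,-0.11,0,0.035],
    [0,0,-0.13,0,0.035],
  ],
)

```text
clock: 35.65
tcp_pos: [0.4935, 0.2193, 0.3886]
orientation: [-3.137, 0.0, -0.007]
contact_force: [-0.2, -0.6, -0.2]
grip_width: 0.035
gripper_force: 0.0
```

>>> carry_out(
  moves=[
    [-0.03,-0.02,0,0,0.035],
    [-0.06,-0.035,0,0,0.035],
    [-0.075,-0.047,0,0,0.035],
    [-0.075,-0.047,0,0,0.035],
    [-0.075,-0.047,0,0,0.035],
    [-0.075,-0.047,0,0,0.035],
    [-0.075,-0.047,0,0,0.035],
    [-0.075,-0.047,0,0,0.035],
  ],
)

```text
clock: 36.45
tcp_pos: [0.4193, 0.2657, 0.3861]
orientation: [-3.138, 0.003, -0.005]
contact_force: [0.6, -1.0, 0.0]
grip_width: 0.035
gripper_force: 0.0
```

```bash
python3 look.py w15; python3 - <<'E'
from bench import r
from fit import *
import pickle
o,c=pickle.load(open('pics/w15.pkl','rb'));vs=[]
st=np.array([.4946,.2802,0])
def body(H): return lambda p:np.vstack([ring(.065,H),ring(.065,.030),ring(.026,0)])+np.array(p)
def tall(p):
    top=R.from_euler('xy',p[3:5]).apply(np.vstack([ring(.065,.052),ring(.065,.03)]))+np.array(p[:3])
    return np.vstack([top,stackm(st)])
for n in('wrist','scene','side'):
    im=cv2.imread('pics/w15.png') if n=='wrist' else r.grab_frame(n)[:,:,::-1].copy()
    cc=c if n=='wrist' else r.calibration(n)
    cv2.imwrite(f'pics/{n}15.png',im)
    m=hue(im,3,13,90,20);q=proj(cc,st+[0,0,.07])[0]
    k=cv2.dilate(draw(cc,body(.096)(st)),np.ones((15,15)));m[k==0]=0
    h=hullmask(m,q);vs.append((cc,h));print(n,q.round(),h.sum(),draw(cc,body(.096)(st)).sum())
print(fit(tall,vs,np.r_[st+[0,0,.044],0,0],[.004,.004,.006,.06,.06]))
print(fit(tall,vs[1:],np.r_[st+[0,0,.044],0,0],[.004,.004,.006,.06,.06]))
E
```

```text
t 36.45 tcp [0.4193 0.2657 0.3861] yaw -0.0019 z [ 0.0032  0.0039 -1.    ] w 0.03502674867933812 F [ 0.6 -1.   0. ]
cam [0.497 0.266 0.356]
wrist [263. 120.] 20757 21284
scene [358. 191.] 1991 2081
side [266. 289.] 3006 3121
(array([ 0.49596745,  0.28070175,  0.04087971, -0.00923608, -0.03475264]), np.float64(0.020812055196000986))
(array([ 0.49524738,  0.27945431,  0.04033022,  0.00880184, -0.00799291]), np.float64(0.02551752346637714))
```

The bowl is level and at full nested height on the unmoved stack, and the arm is clear. Handing in.

```bash
python3 -c "
from bench import r
print(r.hand_in())"
```

```text
the job is handed in; nothing more can be done
None
```

I aimed the thermometer at the blue patch from a computed 90 mm, held it still for over 3 s and laid it back in both notches of its rest; I then nested the bowl on the stack and handed in at about 36.6 s (one wrong-direction move in free air, corrected; the result came back without a verdict).

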